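# Show the trainee where the stray muffin belongs

### The job

One chocolate muffin has been put into the tin of green muffins: show the trainee where it belongs, without touching or lifting anything. Point at that stray chocolate muffin with the fingertips held still a few centimetres above the middle of its top for about two seconds; then lift the hand well clear, go across, and point in the same way, from a few centimetres above, at the empty cup in the chocolate tin. Never dip close over any of the other muffins, and finish (end the program) still pointing at the empty cup, holding still there.

Things in the scene. Friction and masses are not known exactly. Their poses are not given: they have to be found in the camera images.
- green_tin: Steel six-cup muffin tin (270 x 185 mm) lying in an aluminium sheet pan (310 x 220 mm, rim 25 mm high); a fixed piece. Its three by two round cups (69 mm across the mouth, 85 mm apart, rows of three along x) hold five green muffins and one stray chocolate muffin. Origin: under the middle of the pan, on the bench; x along the long side, z up. The tin's top face is 33 mm above the bench.
- chocolate_tin: The same tin and pan, fixed, holding five chocolate muffins and one empty cup. Origin and axes as for green_tin.
- stray_muffin: The chocolate muffin in the wrong tin: dark brown, loose in a cup of the green tin. 54 mm high, crown 70 mm across, its top 58 mm above the bench. Origin: centre of its underside, z up, so its top is 54 mm above the origin. All muffins have this size, are upright and stand at the same height.
- empty_cup_mouth (a point): Centre of the mouth of the empty cup in the chocolate tin: a bare silvery round cup, 69 mm across and 30 mm deep. The mouth lies 34 mm above the bench, and the neighbouring muffins rise 24 mm higher; their crowns begin 50 mm from this point. z up.
- green_muffin_1: One of the five green muffins with golden crumble, in the green tin. Not to be pointed at or touched. Origin: centre of its underside.
- green_muffin_2: One of the five green muffins with golden crumble, in the green tin. Not to be pointed at or touched. Origin: centre of its underside.
- green_muffin_3: One of the five green muffins with golden crumble, in the green tin. Not to be pointed at or touched. Origin: centre of its underside.
- green_muffin_4: One of the five green muffins with golden crumble, in the green tin. Not to be pointed at or touched. Origin: centre of its underside.
- green_muffin_5: One of the five green muffins with golden crumble, in the green tin. Not to be pointed at or touched. Origin: centre of its underside.
- chocolate_muffin_1: One of the five dark brown chocolate muffins in the chocolate tin. Not to be pointed at or touched. Origin: centre of its underside.
- chocolate_muffin_2: One of the five dark brown chocolate muffins in the chocolate tin. Not to be pointed at or touched. Origin: centre of its underside.
- chocolate_muffin_3: One of the five dark brown chocolate muffins in the chocolate tin. Not to be pointed at or touched. Origin: centre of its underside.
- chocolate_muffin_4: One of the five dark brown chocolate muffins in the chocolate tin. Not to be pointed at or touched. Origin: centre of its underside.
- chocolate_muffin_5: One of the five dark brown chocolate muffins in the chocolate tin. Not to be pointed at or touched. Origin: centre of its underside.
- sugar_dredger: Steel sugar shaker, 70 mm across, 93 mm high, standing to the left or right of the tins. Origin: centre of its underside.
- timer: White kitchen timer lying flat to the left or right of the tins, 62 x 74 x 24 mm. Origin: centre of its underside.
- vanilla_bottle: Small amber glass bottle with a black cap, 48 mm across, 105 mm high, to the left of the tins. Origin: centre of its underside.
Things that resemble listed ones, but are neither listed nor needed, are in the scene too. Leave any pink look-alike of the stray_muffin alone. What is shaped like the part that bears empty_cup_mouth but red is not meant.

How it is judged:
By the outcome, as a careful person would: the job done as asked, in the order asked, and still so for the second after the job is handed in, while the arm keeps its last pose, push and grip.
It also fails if it takes over 38 s, if anything falls off the work surface, if the arm or the gripper's body presses on something with over 40 N, if the wrist force passes 120 N, or if a joint passes its speed limit or range.

### The arm

A 7-joint arm with a two-finger parallel gripper is mounted at the origin on the work surface. World frame = base frame: x ahead of the robot, y to its left, z up, the work surface at z = 0. Lengths are in mm, angles in rad, forces in N, time in s.
With the tool pointing down it reaches from about 425 to 1025 mm from the base axis. Payload 3.6 kg.
Tool frame: the origin (TCP) lies on the centre line of the jaws, within the pads' length; the fingertips stand nose_length ahead of it and the grasp point (between the pads) lies 6 mm ahead of it (nose_length is the distance from the TCP to the fingertips, in mm); z points along the fingers, y is the direction in which the jaws open and shut (so a half turn about z gives the same grasp; the last joint's range is limited). The gripper opens to 85 mm and grips with 20 to 120 N. Pads are 22 mm wide; open, the fingers measure 114 mm over their backs; the gripper's body (76 mm by 85 mm) begins 54 mm behind the grasp point. The pads swing forward as they close: fully open they stand 13 mm farther back than shut.
Start: joints at [-1.421, 0.591, 0.048, 1.609, -0.033, 0.943, -0.034], TCP at [174.301, 703.739, 222.902] pointing down, gripper open.
Joint ranges: [-2.69, 2.69], [-0.47, 2.24], [-1.27, 1.36], [0.19, 2.51], [-1.53, 4.68], [0.08, 2.07], [-3.09, 3.09]. Speed limits (rad/s): [2.57, 2.57, 3.14, 3.14, 3.14, 3.14, 3.14].

### API

Orientations are given as a rotation vector (axis times angle).
In Python, from cell import * gives the robot as it stands. The module is installed in compiled form; this text tells all that it offers.
- The arm moves only by the shell command python3 -m crank 'ROWS' [FORCE]. ROWS is JSON, a list of rows, each a list of 3 entries, a list of its own where there are three numbers: the closure, from 0 (fully open) to 1 (shut), then the shift along the world's x, y, z in m, then the turn, a rotation vector about the world's x, y, z in degrees. In form: [[grip, [tx, ty, tz], [wx, wy, wz]], ...]. A call has 1 to 12 rows; each row shifts and turns the pose as measured when the row begins; what a row does not reach is not made up. A row lasts 1/8 s, in which the tool goes at most 62.5 mm and 10.7 degrees, less where a joint would pass 70% of its speed; a pose out of reach is approached as far as the arm can. A call with a gripper value outside its range is refused whole. The fingers move at their own pace and stop on an object; FORCE is the grip in N (left out, the last holds). Time passes only in rows, so rows that do not move let the fingers close. It gives the time, the measured TCP pose, the force and the opening at its end, in the units of the state.
- observe(): the state, without advancing time (a new reading comes with each control period).
- get_image(name): name is "side" or "top" or "wrist"; returns (picture, depth): 420x560x3 uint8, red, green, blue; 420x560 float32, mm along the optical axis (not along the pixel's ray), 0 where there is no reading.
- camera_params(name): a dict with "fovy" (degrees; the focal length in pixels is half the picture's height over the tangent of half this angle, whatever the lens; pixels are square), "cx", "cy" (the principal point, pixels), "eye" and "rotation" of the camera in the world; the wrist camera has in their place "T_tool_cam" (4x4, takes a point from camera to tool coordinates, whose origin is the TCP and whose axes are the flange's). Camera axes: x right, y down, z forward; pixel columns grow to the right and rows downward; lengths in mm; the calibration is good to about 2 mm. The wrist camera is an equidistant fisheye: a pixel r from the principal point sees the ray r / f radians off the axis. A picture is of the moment at which its call begins: read the wrist's pose just before it. camera_params takes no time and is no camera call.
- close_job(): hands the job in, once; it reports no verdict.
Trained networks look in the newest picture that a camera, given by its name, has taken for a name from the list of things; names that differ only in an ending like _2 or _b are one class to them, and where a whole thing is asked for, a point or a joint stands for the part that bears it (a point fixed in the world has none). Each returns a list of dicts, best first, with "confidence" (0 to 1); they miss things now and then, are a little off and sometimes report something else, mostly with a low value. They report only what shows in the picture. A call takes as long as a camera call. They do not tell look-alikes from the thing itself.
- outline_of(camera, label): "pixels" (420x560 bool, what is visible of it) and "rect" ([left, top, width, height] in pixels, round what is visible of it).
- mark_of(camera, label): "pixel" ([column, row] in pixels: a listed point, or the origin of a listed thing).
The state is a dict: "time_s": time; "qpos": joint angles; "qd": joint speeds; "tau": joint torques, N m; "eef_pos": TCP position; "ee_rot": TCP orientation; "force": force on the tool from outside, world axes, zero at the start; "ft_torque": the same for the moment, N m; "gripper_width": opening from 0.0 (shut) to 1.0 (fully open).
Only numpy, scipy, OpenCV 4.12 (cv2) and the standard library are available. Lean on these libraries where they do the work, as an engineer would, in place of code of your own. Each camera call takes 0.05 s, during which the arm holds its last target.

## Working session

There is one attempt and no reset: what is moved stays moved. The work goes in short steps, Python scripts to look and compute and a shell command to move; the robot and the scene stay as the last step left them, time stands still between calls to the robot, and variables do not carry over. Pictures are saved under pics/ and viewed, and the job is handed in when it is done.

```bash
mkdir -p pics
cat > h.py <<'E'
from cell import *
import numpy as np, cv2
def save(n,f):
    p,d=get_image(n); cv2.imwrite(f,p[:,:,::-1]); return p,d
def world(n,d,u,v,dep=None):
    c=camera_params(n); f=210/np.tan(np.radians(c["fovy"])/2)
    z=d[int(round(v)),int(round(u))] if dep is None else dep
    pc=np.array([(u-c["cx"])/f*z,(v-c["cy"])/f*z,z])
    return np.array(c["eye"])+np.array(c["rotation"])@pc
def onplane(n,u,v,zp):
    c=camera_params(n); f=210/np.tan(np.radians(c["fovy"])/2)
    r=np.array(c["rotation"])@np.array([(u-c["cx"])/f,(v-c["cy"])/f,1]); e=np.array(c["eye"])
    return e+r*(zp-e[2])/r[2]
E
python3 - <<'E'
from h import *
print({k:v for k,v in observe().items()})
for n in("top","side"):
    p,d=save(n,f"pics/{n}0.png"); np.save(f"{n}0.npy",d); c=camera_params(n);print(n,c)
    for l in("stray_muffin","empty_cup_mouth"):
        for m in mark_of(n,l):
            u,v=m["pixel"]; print(l,m, world(n,d,u,v).round())
E
```

```text
{'time_s': 0.0, 'qpos': array([-1.42147129,  0.59210767,  0.04828946,  1.60984149, -0.0333333 ,
        0.94272601, -0.03371077]), 'qd': array([ 0.00057434,  0.00053981, -0.00105714, -0.00077263, -0.0009676 ,
       -0.00117428,  0.00171995]), 'tau': array([ 3.70743664e-04, -5.48684371e+01,  1.54667817e+00, -1.98124498e+01,
        9.36548546e-03,  8.72827222e-03,  2.10637204e-06]), 'eef_pos': array([174.09604537, 702.89704312, 221.74178796]), 'ee_rot': array([-0.38037917, -3.11829492,  0.00356606]), 'force': array([ 0.99894804, -0.62092185, -0.15897664]), 'ft_torque': array([0.08050466, 0.04078498, 0.03854649]), 'gripper_width': 0.9985413806093271}
top {'fovy': 52.716764368172534, 'cx': 282.3855121166305, 'cy': 207.17997232614985, 'eye': array([ 535.38009027,   15.66715052, 1031.22110724]), 'rotation': array([-2.17899232,  2.23754382, -0.10118759])}
stray_muffin {'pixel': [220.4, 218.1], 'confidence': 0.82} [ 802.  282. 1298.]
stray_muffin {'pixel': [262.3, 120.7], 'confidence': 0.6} [  86. -434.  582.]
stray_muffin {'pixel': [343.6, 213.5], 'confidence': 0.46} [ 158. -362.  653.]
empty_cup_mouth {'pixel': [333.6, 248.5], 'confidence': 0.82} [ 385. -135.  881.]
empty_cup_mouth {'pixel': [347.5, 312.5], 'confidence': 0.82} [ 658.  138. 1154.]
side {'fovy': 48.900916771407694, 'cx': 283.3273725131231, 'cy': 209.10221151688643, 'eye': array([-127.58963932, -749.66003621,  654.15506354]), 'rotation': array([-1.9876679 ,  0.78359353, -0.4542444 ])}
stray_muffin {'pixel': [333.5, 189.7], 'confidence': 0.76} [-1066. -1688.  -284.]
stray_muffin {'pixel': [249.0, 205.9], 'confidence': 0.72} [ -513. -1135.   269.]
stray_muffin {'pixel': [346.3, 257.2], 'confidence': 0.19} [ -797. -1419.   -16.]
empty_cup_mouth {'pixel': [293.1, 249.1], 'confidence': 0.9} [ -601. -1223.   181.]
empty_cup_mouth {'pixel': [252.9, 281.5], 'confidence': 0.56} [-328. -950.  454.]
```

Rotation is a rotation vector; fix that, and view.

```bash
sed -i 's/np.array(c\["rotation"\])/cv2.Rodrigues(np.array(c["rotation"]))[0]/' h.py
python3 - <<'E'
from h import *
for n,ls in {"top":[(220.4,218.1),(262.3,120.7),(343.6,213.5),(333.6,248.5),(347.5,312.5)],"side":[(333.5,189.7),(249,205.9),(346.3,257.2),(293.1,249.1),(252.9,281.5)]}.items():
    d=np.load(n+"0.npy")
    for u,v in ls: print(n,u,v,world(n,d,u,v).round(),onplane(n,u,v,4).round(),onplane(n,u,v,34).round())
E
```

```text
top 220.4 218.1 [570. 124.  59.] [572. 130.   4.] [571. 127.  34.]
top 262.3 120.7 [795.  23.  54.] [808.  23.   4.] [800.  23.  34.]
top 343.6 213.5 [ 573. -161.   50.] [ 575. -169.    4.] [ 574. -164.   34.]
top 333.6 248.5 [ 491. -141.    5.] [ 491. -142.    4.] [ 492. -137.   34.]
top 347.5 312.5 [ 337. -170.    5.] [ 336. -170.    4.] [ 342. -164.   34.]
side 333.5 189.7 [787.   8.  26.] [818.  34.   4.] [775.  -2.  34.]
side 249 205.9 [539.  90.  34.] [571. 131.   4.] [539.  90.  34.]
side 346.3 257.2 [ 554. -235.   33.] [ 586. -211.    4.] [ 553. -236.   34.]
side 293.1 249.1 [ 510. -110.   11.] [ 517. -102.    4.] [ 487. -132.   34.]
side 252.9 281.5 [ 361. -137.   12.] [ 367. -130.    4.] [ 345. -158.   34.]
```

View pics/top0.png

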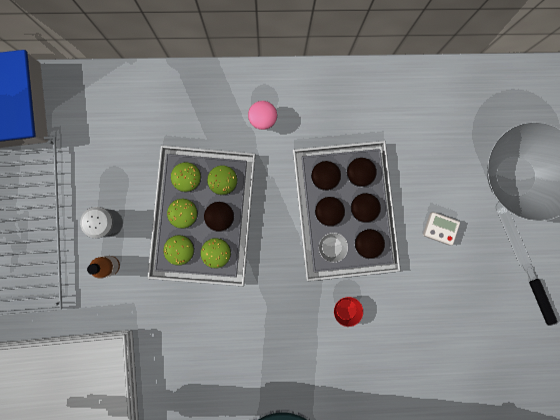

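View pics/side0.png

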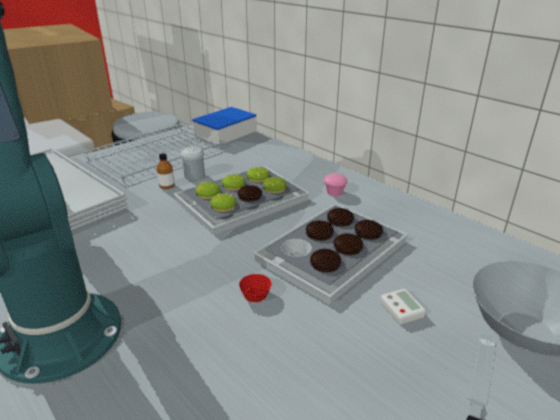

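Candidates for the stray are the dark muffin at top (219,216), in the green tin, and the pink look-alike at (262,115), loose on the bench. The dark muffin fits. Candidates for the empty cup are the silvery cup at (333,247), in the chocolate tin, and the red cup at (348,312), loose. The silvery one fits. I'll measure both and confirm with a crop.

```bash
cat > m.py <<'E'
from h import *
p,d=save("top","pics/top1.png"); 
for l in("stray_muffin","green_muffin_1","chocolate_muffin_1","empty_cup_mouth"):
    for m in mark_of("top",l)[:7]:
        u,v=m["pixel"]; print(l,m["pixel"],m["confidence"],onplane("top",u,v,34 if "cup" in l else 4).round(1)[:2])
for l in("stray_muffin","empty_cup_mouth"):
    for o in outline_of("top",l)[:3]:
        m=o["pixels"]; vs,us=np.nonzero(m)
        P=np.array([world("top",d,u,v) for u,v in zip(us,vs) if d[v,u]>0])
        print(l,o["rect"],round(o["confidence"],2),us.mean().round(1),vs.mean().round(1),P.mean(0).round(1),P.min(0).round(),P.max(0).round(), "z95",np.percentile(P[:,2],95).round(1), (P[:,:2].min(0)+P[:,:2].max(0))/2)
c=p[140:290,140:410,::-1]; c=cv2.resize(c,None,fx=2.9,fy=2.9,interpolation=cv2.INTER_CUBIC); cv2.imwrite("pics/crop1.png",c)
d0=d
# side check: tin heights
for x,y in [(219,216),(333,247)]: print(world("top",d,x,y))
E
python3 m.py
```

```text
stray_muffin [221.0, 215.7] 0.6 [577.4 128.8]
stray_muffin [261.7, 120.0] 0.59 [809.8  24.8]
green_muffin_1 [226.4, 182.4] 0.96 [657.9 114.2]
green_muffin_1 [180.6, 248.5] 0.86 [501.3 226.6]
green_muffin_1 [185.3, 213.6] 0.65 [584.7 214.3]
green_muffin_1 [217.5, 253.2] 0.64 [487.5 138.8]
green_muffin_1 [190.6, 177.2] 0.63 [672.6 200.3]
chocolate_muffin_1 [326.0, 176.4] 0.94 [ 666.9 -128.9]
chocolate_muffin_1 [359.2, 173.7] 0.92 [ 671.7 -211. ]
chocolate_muffin_1 [359.2, 205.6] 0.81 [ 593.3 -208. ]
chocolate_muffin_1 [363.7, 242.3] 0.67 [ 503.6 -215.6]
empty_cup_mouth [350.2, 311.2] 0.79 [ 345.  -170.9]
empty_cup_mouth [335.7, 249.5] 0.78 [ 489.5 -141.8]
empty_cup_mouth [105.0, 267.2] 0.21 [464.3 394.1]
stray_muffin [202.6, 199.7, 28.1, 32.7] 0.64 218.6 216.4 [573.8 128.7  55.1] [540.  96.  42.] [608. 164.  64.] z95 60.2 [574.02791732 129.88761656]
stray_muffin [247.9, 100.7, 28.0, 28.2] 0.64 262.4 115.0 [809.3  22.4  50. ] [778. -10.  -0.] [858.  56.  60.] z95 55.8 [818.08903727  23.08152071]
stray_muffin [163.6, 233.2, 30.9, 31.0] 0.22 178.3 250.1 [499.5 221.4  54.5] [464. 189.  27.] [534. 259.  63.] z95 60.2 [498.87912996 223.96584997]
empty_cup_mouth [321.5, 232.2, 23.4, 32.9] 0.89 332.8 246.9 [ 495.  -138.1   15. ] [ 460. -168.    1.] [ 529. -102.   39.] z95 35.3 [ 494.59809865 -134.93517748]
empty_cup_mouth [336.2, 297.4, 22.8, 31.2] 0.72 348.1 311.6 [ 340.  -169.9   11.6] [ 310. -200.   -3.] [ 378. -132.   35.] z95 30.8 [ 343.81787627 -166.39743682]
[574.57610313 127.29636085  58.72569485]
[ 494.44787152 -139.80623974    6.65716061]
```

```bash
sleep 1; ls pics
```

```text
crop1.png
side0.png
top0.png
top1.png
```

View pics/crop1.png

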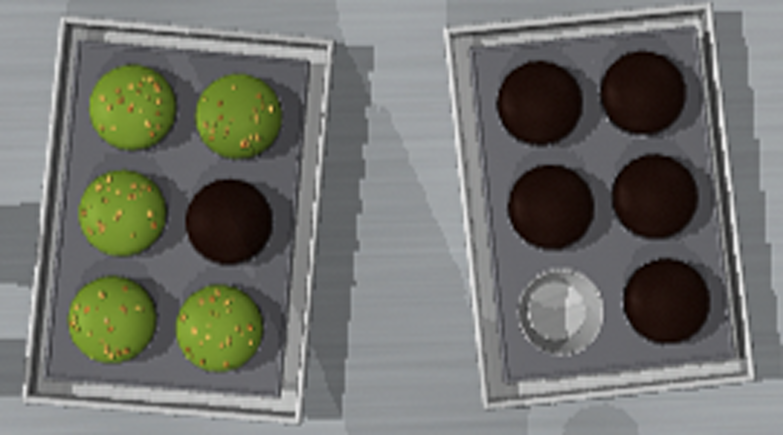

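The crop confirms it: the dark stray is in the green tin (crop 229,221) and the bare cup is in the chocolate tin (crop 559,312). I'll move above the stray at the current height, closing the fingers on the way.

```bash
python3 -m crank '[[1,[0.012,-0.018,0.005],[0,0,0]],[1,[0.017,-0.024,0.005],[0,0,0]],[1,[0.017,-0.024,0.005],[0,0,0]],[1,[0.017,-0.024,0],[0,0,0]],[1,[0.017,-0.024,0],[0,0,0]],[1,[0.017,-0.024,0],[0,0,0]],[1,[0.017,-0.024,0],[0,0,0]],[1,[0.017,-0.024,0],[0,0,0]],[1,[0.017,-0.024,0],[0,0,0]],[1,[0.017,-0.024,0],[0,0,0]],[1,[0.017,-0.024,0],[0,0,0]],[1,[0.017,-0.024,0],[0,0,0]]]'
```

```text
time_s: 2.15
eef_pos: [387.5, 395.7, 243.9]
ee_rot: [0.397, 3.109, -0.003]
force: [-0.8, -0.2, -0.0]
gripper_width: 0.002
```

Run:
```python
import cv2,numpy as np
from h import onplane
from scipy.optimize import least_squares
p=cv2.imread("pics/top1.png").astype(int); b,g,r=p[...,0],p[...,1],p[...,2]
def blobs(m,z):
    m=cv2.morphologyEx(m.astype(np.uint8),cv2.MORPH_OPEN,np.ones((5,5)))
    n,l,s,c=cv2.connectedComponentsWithStats(m)
    return [(c[i],onplane("top",*c[i],z)[:2]) for i in range(1,n) if 350<s[i,4]<1100 and 140<c[i][0]<410 and 140<c[i][1]<290]
green=blobs((g>b+60)&(g>r+10),46); dark=blobs((r<60)&(g<40)&(b<40),46)
for n,l in(("g",green),("d",dark)):
    for c,w in l: print(n,c.round(1),w.round(1))
def fit(P,name):
    P=np.array(P); grid=np.array([(i*85,j*85) for i in(-1,0,1) for j in(-.5,.5)])
    def G(x):
        R=np.array([[np.cos(x[2]),-np.sin(x[2])],[np.sin(x[2]),np.cos(x[2])]]); return grid@R.T+x[:2]
    def f(x): 
        D=np.linalg.norm(P[:,None]-G(x)[None],axis=2); return (P-G(x)[D.argmin(1)]).ravel()
    best=min((least_squares(f,[a,bb,t]) for a in[570] for bb in[P[:,1].mean()] for t in(-.1,0,.1)),key=lambda s:s.cost)
    print(name,best.x.round(3),np.abs(best.fun).max().round(1)); print(G(best.x).round(1))
fit([w for c,w in green]+[w for c,w in dark if c[0]<260],"green")
fit([w for c,w in dark if c[0]>260],"choc")
```

```text
g [181.7 215.7] [578.1 214.4]
g [177.7 250.1] [499.2 224.7]
d [361.3 171.5] [ 671.1 -206.8]
d [325.9 175. ] [ 664.7 -122.9]
d [365.3 207.3] [ 586.5 -213.1]
d [329.8 210.8] [ 580.4 -129.1]
d [218.6 216. ] [575.2 129.7]
d [369.5 243.3] [ 502.1 -219.7]
green [ 5.77691e+02  1.72787e+02 -9.60000e-02] 3.7
[[489.  138.7]
 [497.2 223.3]
 [573.6 130.5]
 [581.8 215.1]
 [658.2 122.3]
 [666.4 206.9]]
choc [ 5.83375e+02 -1.71097e+02  7.40000e-02] 0.5
[[ 501.8 -219.8]
 [ 495.5 -135. ]
 [ 586.5 -213.5]
 [ 580.2 -128.7]
 [ 671.3 -207.2]
 [ 665.  -122.4]]
```

```bash
python3 -m crank '[[1,[0.016,-0.022,0],[0,0,0]],[1,[0.016,-0.022,0],[0,0,0]],[1,[0.016,-0.022,0],[0,0,0]],[1,[0.016,-0.022,0],[0,0,0]],[1,[0.016,-0.022,0],[0,0,0]],[1,[0.016,-0.022,0],[0,0,0]],[1,[0.016,-0.022,0],[0,0,0]],[1,[0.016,-0.022,0],[0,0,0]],[1,[0.016,-0.022,0],[0,0,0]],[1,[0.016,-0.022,0],[0,0,0]],[1,[0.016,-0.022,0],[0,0,0]],[1,[0,0,0],[0,0,0]]]'
python3 - <<'E'
from h import *
s=observe(); print(s["eef_pos"],s["ee_rot"],s["force"])
p,d=save("side","pics/side2.png"); np.save("side2.npy",d)
p,d=save("wrist","pics/wrist2.png"); np.save("wrist2.npy",d); print(camera_params("wrist"))
E
```

```text
time_s: 3.65
eef_pos: [568.3, 119.5, 250.7]
ee_rot: [0.435, 3.098, -0.009]
force: [-0.1, -0.6, -0.5]
gripper_width: 0.003
[568.26892463 119.52646813 250.67370463] [ 0.43534089  3.09835145 -0.00911097] [-0.0554194  -0.5903268  -0.54025612]
{'fovy': 65.70646984690485, 'cx': 280.326400630564, 'cy': 206.40946639595163, 'T_tool_cam': array([[-7.10820863e-04, -9.58326681e-01, -2.85673708e-01,
         7.25501881e+01],
       [ 9.99999666e-01, -7.96117920e-04,  1.82447374e-04,
         2.51462911e-01],
       [-4.02274145e-04, -2.85673483e-01,  9.58326927e-01,
        -1.50978455e+02],
       [ 0.00000000e+00,  0.00000000e+00,  0.00000000e+00,
         1.00000000e+00]])}
```

View pics/side2.png

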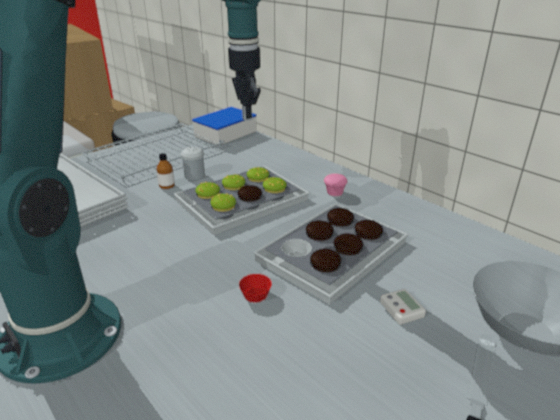

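View pics/wrist2.png

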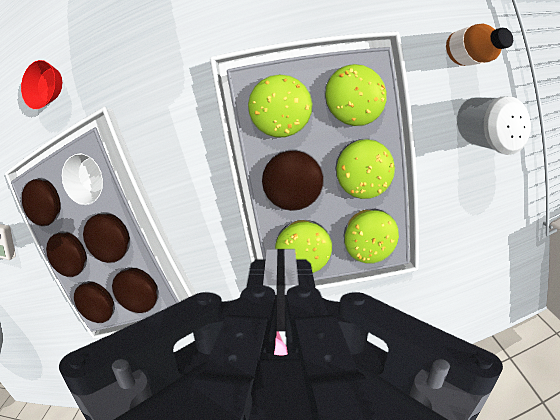

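Side view: the closed fingertips are at about (249,117), above the dark stray at (249,193). Wrist view: the stray is at (292,180), the fingertips at about (280,255), and the empty cup at (83,178). Next I'll measure the nose length and the targets from the wrist camera.

```bash
cat > w.py <<'E'
from h import *
from scipy.spatial.transform import Rotation as R
def wray(u,v):
    c=camera_params("wrist"); f=210/np.tan(np.radians(c["fovy"])/2)
    x,y=u-c["cx"],v-c["cy"]; r=np.hypot(x,y); t=r/f
    return np.array([x/r*np.sin(t),y/r*np.sin(t),np.cos(t)])
def wtool(u,v,dep):
    k=wray(u,v); return (camera_params("wrist")["T_tool_cam"]@np.r_[k*dep/k[2],1])[:3]
def wplane(u,v,zp,s):
    T=camera_params("wrist")["T_tool_cam"]; M=R.from_rotvec(s["ee_rot"]).as_matrix()
    e=M@T[:3,3]+s["eef_pos"]; r=M@T[:3,:3]@wray(u,v); return e+r*(zp-e[2])/r[2]
def blob(p,lim):
    u0,u1,v0,v1=lim; q=p[v0:v1,u0:u1].astype(int); return q
E
python3 - <<'E'
from w import *
s=observe(); M=R.from_rotvec(s["ee_rot"]).as_matrix(); print("toolz",M[:,2].round(4),"tooly",M[:,1].round(3))
d=np.load("wrist2.npy")
for v in range(246,275,4):
    print(v,[ (u,wtool(u,v,d[v,u]).round(0).tolist()) for u in (262,272,285,298)])
ds=np.load("side2.npy")
for v in range(100,124,3):
    print(v,[(u,world("side",ds,u,v).round(0).tolist()) for u in (245,248,251)])
img=cv2.imread("pics/wrist2.png").astype(int)
m=((img.max(2)<75)&(np.mgrid[:420,:560][0]<245)&(np.mgrid[:420,:560][1]>250)&(np.mgrid[:420,:560][1]<330)).astype(np.uint8)
m=cv2.morphologyEx(m,cv2.MORPH_OPEN,np.ones((7,7)))
n,l,st,c=cv2.connectedComponentsWithStats(m)
for i in range(1,n): print("dark",st[i],c[i].round(1),wplane(*c[i],46,s).round(1), wplane(*c[i],50,s).round(1))
print("cup",wplane(83,178,34,s).round(1))
p,_=get_image("wrist")
for l in("stray_muffin","empty_cup_mouth"):
    for k in mark_of("wrist",l)[:3]: print(l,k,wplane(*k["pixel"],34 if "cup" in l else 4,s).round(1))
E
```

```text
toolz [ 0.0104 -0.0059 -0.9999] tooly [ 0.271  0.962 -0.003]
246 [(262, [-88.0, -22.0, 218.0]), (272, [-88.0, -10.0, 216.0]), (285, [-80.0, 6.0, 198.0]), (298, [-79.0, 21.0, 196.0])]
250 [(262, [-93.0, -22.0, 216.0]), (272, [11.0, -4.0, -14.0]), (285, [11.0, 2.0, -14.0]), (298, [-83.0, 21.0, 193.0])]
254 [(262, [-99.0, -22.0, 216.0]), (272, [11.0, -3.0, -18.0]), (285, [10.0, 2.0, -17.0]), (298, [-89.0, 21.0, 195.0])]
258 [(262, [-120.0, -25.0, 248.0]), (272, [11.0, -3.0, -23.0]), (285, [11.0, 2.0, -23.0]), (298, [-94.0, 21.0, 195.0])]
262 [(262, [7.0, -8.0, -19.0]), (272, [11.0, -3.0, -26.0]), (285, [11.0, 2.0, -26.0]), (298, [7.0, 8.0, -18.0])]
266 [(262, [7.0, -8.0, -22.0]), (272, [11.0, -3.0, -31.0]), (285, [10.0, 2.0, -30.0]), (298, [7.0, 8.0, -22.0])]
270 [(262, [7.0, -8.0, -26.0]), (272, [11.0, -3.0, -34.0]), (285, [11.0, 2.0, -34.0]), (298, [7.0, 8.0, -27.0])]
274 [(262, [6.0, -8.0, -29.0]), (272, [11.0, -3.0, -37.0]), (285, [10.0, 2.0, -36.0]), (298, [7.0, 8.0, -30.0])]
100 [(245, [553.0, 107.0, 316.0]), (248, [545.0, 86.0, 322.0]), (251, [550.0, 81.0, 322.0])]
103 [(245, [54
[... 463 characters left out ...]
[(245, [558.0, 117.0, 267.0]), (248, [563.0, 111.0, 267.0]), (251, [571.0, 110.0, 266.0])]
121 [(245, [908.0, 560.0, 58.0]), (248, [923.0, 560.0, 54.0]), (251, [935.0, 557.0, 52.0])]
dark [ 262  151   61   59 2636] [290.6 181. ] [575.8 132.   46. ] [574.9 132.1  50. ]
cup [ 496.8 -127.4   34. ]
stray_muffin {'pixel': [291.1, 175.3], 'confidence': 0.72} [578.5 133.1   4. ]
stray_muffin {'pixel': [263.4, 338.5], 'confidence': 0.7} [814.6  25.    4. ]
stray_muffin {'pixel': [81.3, 180.7], 'confidence': 0.44} [ 499.6 -154.3    4. ]
empty_cup_mouth {'pixel': [78.3, 181.2], 'confidence': 0.74} [ 498.3 -137.    34. ]
empty_cup_mouth {'pixel': [33.4, 83.5], 'confidence': 0.67} [ 344.  -165.2   34. ]
```

Both cameras put the closed fingertips about 13 mm *behind* the TCP, which disagrees with the "ahead" in the text. I'll check this without depth before descending.

Run:
```python
from w import *
s=observe(); print(s["time_s"],s["eef_pos"].round(1),s["qd"].round(3),s["gripper_width"])
c=camera_params("side"); f=210/np.tan(np.radians(c["fovy"])/2); M=cv2.Rodrigues(np.array(c["rotation"]))[0]
for z in range(210,300,10):
    q=M.T@(np.array([s["eef_pos"][0],s["eef_pos"][1],z])-c["eye"]); print(z,(q[:2]/q[2]*f+[c["cx"],c["cy"]]).round(1),q[2].round())
d=np.load("side2.npy"); print(d[105:125,243:256:3].round())
a=cv2.imread("pics/side2.png")[0:200,180:320]; a=cv2.resize(a,None,fx=3,fy=3,interpolation=cv2.INTER_CUBIC)
b=cv2.imread("pics/wrist2.png")[220:420,210:350]; b=cv2.resize(b,None,fx=2.5,fy=2.5,interpolation=cv2.INTER_CUBIC)
o=np.zeros((600,770,3),np.uint8); o[:600,:420]=a; o[:500,420:770]=b; cv2.imwrite("pics/crop2.png",o)
```

```text
3.9 [566.7 125.  250.1] [-0.005  0.003  0.002 -0.004  0.    -0.     0.   ] -0.0004851050175503849
210 [246.4 137.9] 1184.0
220 [246.3 134.2] 1179.0
230 [246.1 130.5] 1174.0
240 [246.  126.7] 1169.0
250 [245.8 122.9] 1164.0
260 [245.7 119.1] 1159.0
270 [245.6 115.3] 1154.0
280 [245.4 111.4] 1149.0
290 [245.3 107.5] 1143.0
[[1126. 1107. 1108. 1118. 2212.]
 [1124. 1108. 1124. 2238. 2210.]
 [1130. 1126. 1131. 2233. 2231.]
 [1134. 1127. 1131. 2240. 2230.]
 [1137. 1129. 1134. 2243. 2227.]
 [1136. 1130. 1134. 2231. 2226.]
 [1138. 1131. 1138. 2240. 2221.]
 [1141. 1130. 1134. 2252. 2233.]
 [1138. 1129. 1133. 1771. 2231.]
 [1140. 1134. 1141. 1764. 1762.]
 [1146. 1135. 1143. 1149. 1759.]
 [   0. 1137. 1145. 1151. 1765.]
 [1149. 1142. 1143. 1151. 1756.]
 [1149. 1144. 1147. 1159. 1765.]
 [1151. 1149. 1149. 1760. 1768.]
 [1714. 1149. 1156. 1753. 1769.]
 [1716. 1734. 1740. 1757. 1773.]
 [1718. 1734. 1752. 1762. 1772.]
 [1730. 1741. 1751. 1759. 1775.]
 [1731. 1737. 1754. 1757. 1776.]]
```

```bash
sleep 1
```

```text
(no output)
```

View pics/crop2.png

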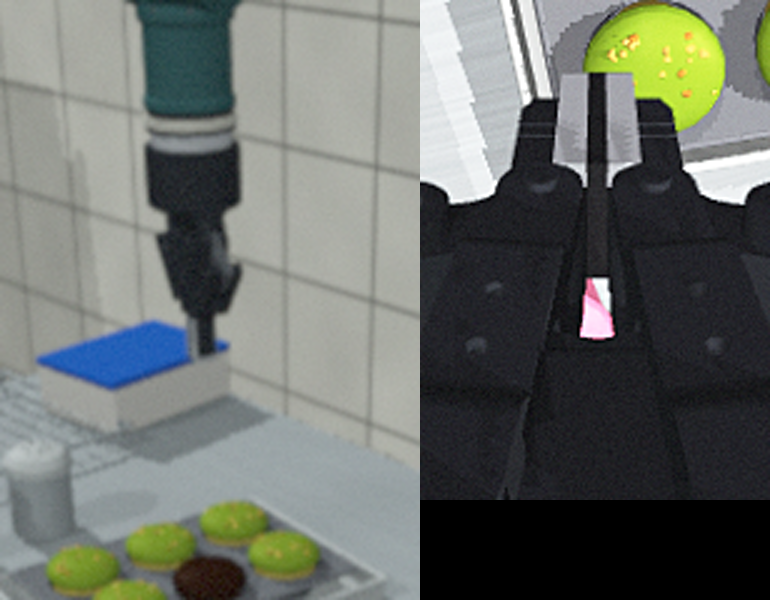

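```bash
python3 -m crank '[[1,[0.004,0.003,0],[0,0,0]],[1,[0.004,0.002,-0.01],[0,0,0]],[1,[0,0,-0.015],[0,0,0]],[1,[0,0,-0.015],[0,0,0]],[1,[0,0,-0.015],[0,0,0]],[1,[0,0,-0.015],[0,0,0]],[1,[0,0,-0.015],[0,0,0]],[1,[0,0,-0.015],[0,0,0]],[1,[0,0,-0.01],[0,0,0]],[1,[0,0,0],[0,0,0]],[1,[0,0,0],[0,0,0]]]'
cat > look.py <<'E'
import sys; from w import *
k=sys.argv[1]
s=observe(); print(s["time_s"],s["eef_pos"].round(1),s["ee_rot"].round(3),s["force"].round(1))
p,d=save("side",f"pics/side{k}.png"); np.save(f"side{k}.npy",d)
s=observe(); print(s["time_s"],s["eef_pos"].round(1))
p,d=save("wrist",f"pics/wrist{k}.png"); np.save(f"wrist{k}.npy",d)
c=camera_params("side"); f=210/np.tan(np.radians(c["fovy"])/2); M=cv2.Rodrigues(np.array(c["rotation"]))[0]
for z in range(30,160,10):
    q=M.T@(np.array([s["eef_pos"][0],s["eef_pos"][1],z])-c["eye"]); print(z,(q[:2]/q[2]*f+[c["cx"],c["cy"]]).round(1).tolist(),q[2].round(),end="; ")
a=cv2.imread(f"pics/side{k}.png")[100:300,180:370]; a=cv2.resize(a,None,fx=3,fy=3,interpolation=cv2.INTER_CUBIC); cv2.imwrite(f"pics/scrop{k}.png",a)
E
python3 look.py 3
```

```text
time_s: 5.28
eef_pos: [573.2, 132.5, 130.6]
ee_rot: [0.417, 3.106, -0.007]
force: [-0.1, 0.6, -0.1]
gripper_width: -0.001
5.275 [573.2 132.5 130.6] [ 0.417  3.106 -0.007] [-0.1  0.6 -0.1]
5.325 [573.2 132.5 130.6]
30 [248.8, 197.4] 1284.0; 40 [248.7, 194.2] 1279.0; 50 [248.6, 191.0] 1274.0; 60 [248.5, 187.8] 1269.0; 70 [248.4, 184.6] 1264.0; 80 [248.2, 181.3] 1259.0; 90 [248.1, 178.1] 1254.0; 100 [248.0, 174.7] 1248.0; 110 [247.9, 171.4] 1243.0; 120 [247.7, 168.0] 1238.0; 130 [247.6, 164.6] 1233.0; 140 [247.5, 161.2] 1228.0; 150 [247.3, 157.8] 1223.0;
```

```bash
sleep 1
```

```text
(no output)
```

View pics/scrop3.png

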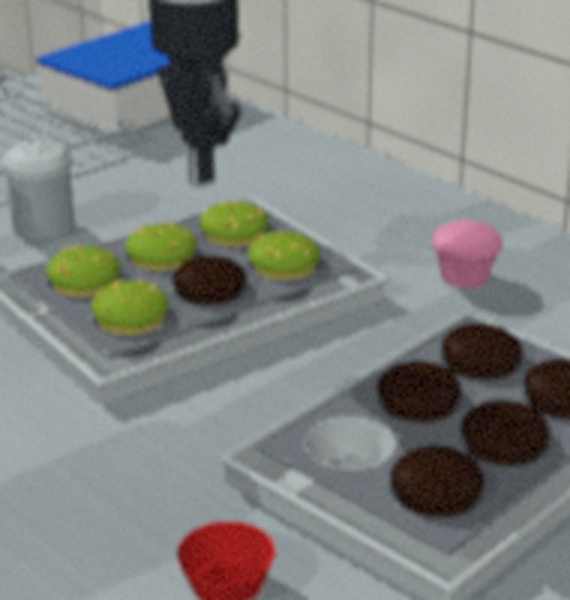

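View pics/wrist3.png

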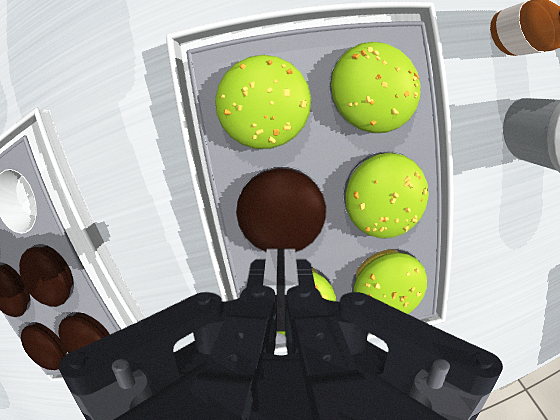

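The tip is at side (247,161), so z is about 140, or TCP+9. That agrees with the depth estimates. The stray is at side (250,193). I'll go down about 38 mm, which leaves the tip about 43 mm above the crown, and hold.

```bash
python3 -m crank '[[1,[0.002,-0.002,-0.006],[0,0,0]],[1,[0,0,-0.01],[0,0,0]],[1,[0,0,-0.01],[0,0,0]],[1,[0,0,-0.008],[0,0,0]],[1,[0,0,-0.004],[0,0,0]],[1,[0,0,0],[0,0,0]],[1,[0,0,0],[0,0,0]]]'
python3 look.py 4
```

```text
time_s: 6.25
eef_pos: [575.7, 130.5, 90.4]
ee_rot: [0.417, 3.105, -0.006]
force: [-0.2, 1.2, -0.3]
gripper_width: -0.001
6.25 [575.7 130.5  90.4] [ 0.417  3.105 -0.006] [-0.2  1.2 -0.3]
6.3 [575.7 130.5  90.5]
30 [250.0, 197.4] 1284.0; 40 [249.9, 194.2] 1279.0; 50 [249.8, 191.0] 1274.0; 60 [249.6, 187.8] 1269.0; 70 [249.5, 184.6] 1264.0; 80 [249.4, 181.3] 1259.0; 90 [249.3, 178.0] 1254.0; 100 [249.2, 174.7] 1249.0; 110 [249.0, 171.4] 1244.0; 120 [248.9, 168.0] 1239.0; 130 [248.8, 164.6] 1233.0; 140 [248.7, 161.2] 1228.0; 150 [248.5, 157.7] 1223.0;
```

```bash
sleep 1
```

```text
(no output)
```

View pics/scrop4.png

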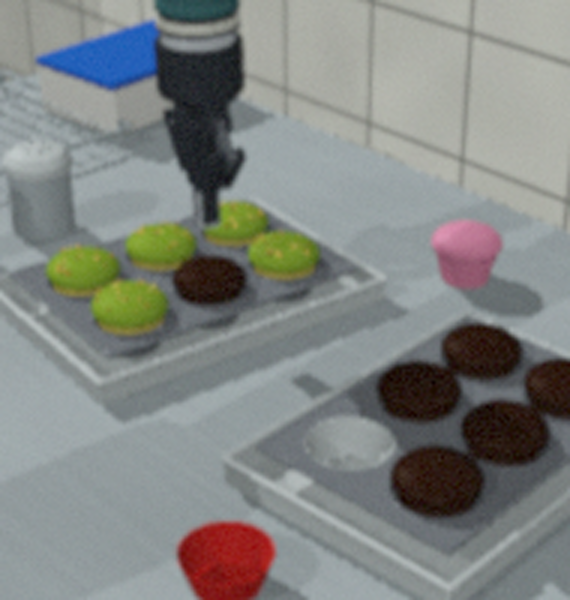

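View pics/wrist4.png

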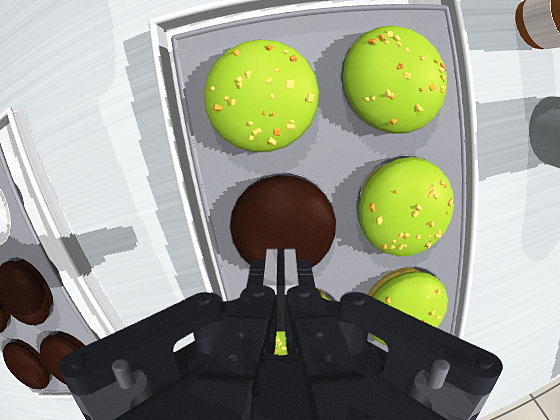

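The tip is at side (249,175), z about 99, directly above the stray's crown at (250,193) with a gap of about 41 mm. The wrist view shows it over the dark crown. Now I'll hold.

```bash
python3 -m crank '[[1,[0,0,0],[0,0,0]],[1,[0,0,0],[0,0,0]],[1,[0,0,0],[0,0,0]],[1,[0,0,0],[0,0,0]],[1,[0,0,0],[0,0,0]],[1,[0,0,0],[0,0,0]],[1,[0,0,0],[0,0,0]],[1,[0,0,0],[0,0,0]],[1,[0,0,0],[0,0,0]],[1,[0,0,0],[0,0,0]],[1,[0,0,0],[0,0,0]],[1,[0,0,0],[0,0,0]]]'; python3 -m crank '[[1,[0,0,0],[0,0,0]],[1,[0,0,0],[0,0,0]],[1,[0,0,0],[0,0,0]],[1,[0,0,0],[0,0,0]],[1,[0,0,0],[0,0,0]],[1,[0,0,0],[0,0,0]],[1,[0,0,0],[0,0,0]]]'
```

```text
time_s: 7.85
eef_pos: [576.1, 130.6, 91.2]
ee_rot: [0.417, 3.104, -0.005]
force: [-0.5, 0.2, -0.4]
gripper_width: 0.002
time_s: 8.72
eef_pos: [576.2, 130.7, 91.2]
ee_rot: [0.417, 3.104, -0.005]
force: [0.1, -0.5, 0.1]
gripper_width: 0.001
```

Held for about 2.4 s. Next I lift straight up, then go across to (495.5, -136), which is a shift of about -80 mm in x and -267 mm in y.

```bash
python3 -m crank '[[1,[0,0,0.01],[0,0,0]],[1,[0,0,0.015],[0,0,0]],[1,[0,0,0.015],[0,0,0]],[1,[0,0,0.018],[0,0,0]],[1,[0,0,0.018],[0,0,0]],[1,[0,0,0.018],[0,0,0]],[1,[0,0,0.018],[0,0,0]],[1,[0,0,0.015],[0,0,0]],[1,[0,0,0.01],[0,0,0]],[1,[0,0,0],[0,0,0]]]'; python3 -m crank '[[1,[-0.004,-0.014,0],[0,0,0]],[1,[-0.007,-0.022,0],[0,0,0]],[1,[-0.007,-0.022,0],[0,0,0]],[1,[-0.007,-0.022,0],[0,0,0]],[1,[-0.007,-0.022,0],[0,0,0]],[1,[-0.007,-0.022,0],[0,0,0]],[1,[-0.007,-0.022,0],[0,0,0]],[1,[-0.007,-0.022,0],[0,0,0]],[1,[-0.007,-0.022,0],[0,0,0]],[1,[-0.005,-0.016,0],[0,0,0]],[1,[0,0,0],[0,0,0]],[1,[0,0,0],[0,0,0]]]'
```

```text
time_s: 9.98
eef_pos: [577.3, 130.7, 242.0]
ee_rot: [0.416, 3.096, 0.0]
force: [-0.1, -0.5, 0.5]
gripper_width: 0.002
time_s: 11.48
eef_pos: [495.3, -99.2, 235.1]
ee_rot: [-0.445, -3.109, 0.013]
force: [-0.3, 0.3, 0.2]
gripper_width: -0.005
```

```bash
python3 -m crank '[[1,[0,-0.012,0],[0,0,0]],[1,[0,-0.014,0],[0,0,0]],[1,[0,-0.009,0],[0,0,0]],[1,[0,0,0],[0,0,0]],[1,[0,0,0],[0,0,0]]]'
python3 - <<'E'
from w import *
s=observe(); print(s["eef_pos"].round(1))
p,d=save("wrist","pics/wrist5.png")
for k in mark_of("wrist","empty_cup_mouth")[:3]: print(k,wplane(*k["pixel"],34,s).round(1))
for o in outline_of("wrist","empty_cup_mouth")[:2]:
    v,u=np.nonzero(o["pixels"]); r=o["rect"]; print(r,o["confidence"],wplane(r[0]+r[2]/2,r[1]+r[3]/2,34,s).round(1))
E
```

```text
time_s: 12.1
eef_pos: [496.4, -135.2, 235.0]
ee_rot: [-0.441, -3.11, 0.013]
force: [-0.3, 0.0, -0.4]
gripper_width: -0.002
[ 496.4 -135.2  235. ]
{'pixel': [215.8, 53.4], 'confidence': 0.96} [ 343.2 -164.4   34. ]
{'pixel': [283.2, 180.7], 'confidence': 0.8} [ 499.6 -134.2   34. ]
[251.3, 149.9, 65.5, 61.1] 0.81 [ 499.6 -133.2   34. ]
[185.9, 22.6, 66.1, 64.8] 0.66 [ 346.1 -161.6   34. ]
```

```bash
sleep 1
```

```text
(no output)
```

View pics/wrist5.png

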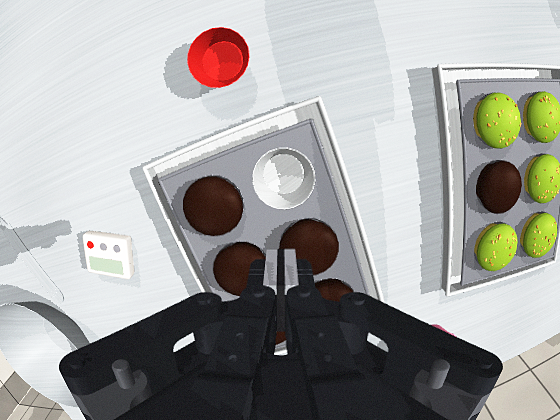

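The silver empty cup is at wrist (283,179), and the red look-alike at (218,57) is not meant. The wrist estimate (499,-134) and the tin fit (495.5,-135) agree within 4 mm, and the tool is at (496.4,-135.2). I'll descend vertically.

```bash
python3 -m crank '[[1,[0.001,0,-0.01],[0,0,0]],[1,[0,0,-0.016],[0,0,0]],[1,[0,0,-0.016],[0,0,0]],[1,[0,0,-0.016],[0,0,0]],[1,[0,0,-0.016],[0,0,0]],[1,[0,0,-0.016],[0,0,0]],[1,[0,0,-0.014],[0,0,0]],[1,[0,0,-0.008],[0,0,0]],[1,[0,0,0],[0,0,0]],[1,[0,0,0],[0,0,0]]]'
```

```text
time_s: 13.5
eef_pos: [497.4, -132.2, 115.8]
ee_rot: [-0.433, -3.11, 0.011]
force: [0.7, -0.4, 0.3]
gripper_width: 0.0
```

```bash
python3 -m crank '[[1,[0,-0.002,-0.006],[0,0,0]],[1,[0,-0.001,-0.01],[0,0,0]],[1,[0,0,-0.01],[0,0,0]],[1,[0,0,-0.01],[0,0,0]],[1,[0,0,-0.007],[0,0,0]],[1,[0,0,-0.004],[0,0,0]],[1,[0,0,0],[0,0,0]],[1,[0,0,0],[0,0,0]]]'; python3 look.py 6
```

```text
time_s: 14.5
eef_pos: [498.1, -135.6, 66.1]
ee_rot: [-0.433, -3.111, 0.011]
force: [-0.4, -0.2, -0.2]
gripper_width: -0.001
14.5 [ 498.1 -135.6   66.1] [-0.433 -3.111  0.011] [-0.4 -0.2 -0.2]
14.55 [ 498.1 -135.6   66.1]
30 [297.5, 249.3] 1072.0; 40 [297.6, 245.8] 1067.0; 50 [297.7, 242.2] 1061.0; 60 [297.8, 238.6] 1056.0; 70 [297.9, 234.9] 1051.0; 80 [297.9, 231.3] 1046.0; 90 [298.0, 227.6] 1041.0; 100 [298.1, 223.8] 1036.0; 110 [298.2, 220.0] 1031.0; 120 [298.3, 216.2] 1026.0; 130 [298.4, 212.3] 1021.0; 140 [298.5, 208.4] 1016.0; 150 [298.6, 204.5] 1011.0;
```

```bash
sleep 1
```

```text
(no output)
```

View pics/scrop6.png

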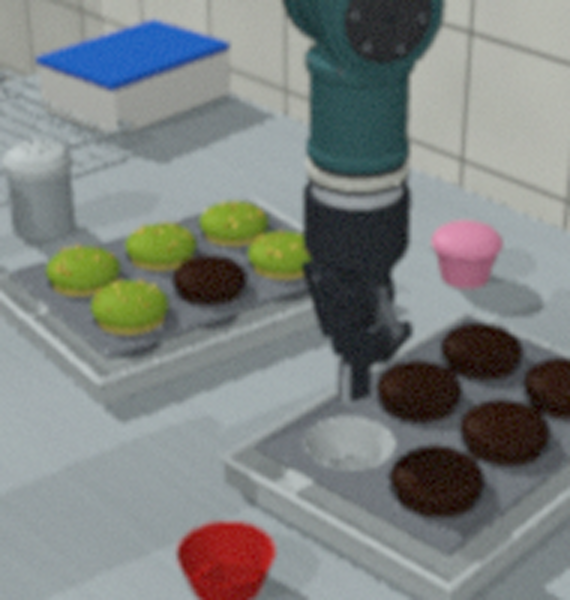

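View pics/wrist6.png

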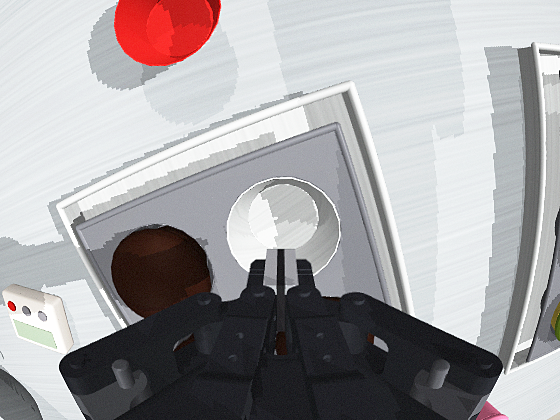

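The tip is at side (298,233), z about 75. That is 41 mm above the mouth centre at (297,248), within about 3 mm laterally. In the wrist view it is over the silver cup. I'll hold for over 2 s, then hand in.

```bash
python3 -m crank '[[1,[-0.001,0,0],[0,0,0]],[1,[0,0,0],[0,0,0]],[1,[0,0,0],[0,0,0]],[1,[0,0,0],[0,0,0]],[1,[0,0,0],[0,0,0]],[1,[0,0,0],[0,0,0]],[1,[0,0,0],[0,0,0]],[1,[0,0,0],[0,0,0]],[1,[0,0,0],[0,0,0]],[1,[0,0,0],[0,0,0]],[1,[0,0,0],[0,0,0]],[1,[0,0,0],[0,0,0]]]'; python3 -m crank '[[1,[0,0,0],[0,0,0]],[1,[0,0,0],[0,0,0]],[1,[0,0,0],[0,0,0]],[1,[0,0,0],[0,0,0]],[1,[0,0,0],[0,0,0]],[1,[0,0,0],[0,0,0]],[1,[0,0,0],[0,0,0]],[1,[0,0,0],[0,0,0]]]'
python3 -c "
from cell import *
s=observe();print(s['time_s'],s['eef_pos'],abs(s['qd']).max());print(close_job())"
```

```text
time_s: 16.1
eef_pos: [497.4, -135.6, 66.8]
ee_rot: [0.433, 3.111, -0.011]
force: [0.2, -0.8, -0.1]
gripper_width: -0.004
time_s: 17.1
eef_pos: [497.4, -135.7, 66.8]
ee_rot: [0.433, 3.111, -0.012]
force: [0.8, 0.6, 0.6]
gripper_width: -0.003
17.1 [ 497.4279484  -135.67024855   66.78239816] 0.0018453584680261886
the job is handed in; nothing more can be done
None
```

I pointed at the stray chocolate muffin and then at the empty cup, in that order. The job is handed in at 17.1 s of the 38 s, with the hand still pointing at the cup.

- **Stray muffin:** I held the closed fingertips about 41 mm above the middle of its top, near (576, 131), for about 2.4 s. I then lifted about 150 mm straight up before crossing.
- **Empty cup:** I came down vertically and held about 41 mm above the mouth, near (497, -136), for about 2.5 s before handing in. At the end the arm was still, and the force readings stayed near zero, so nothing was touched.
- **Position checks:** The wrist and top cameras differ by about 4 mm on the cup's centre. I aimed between them.
- **Disagreement:** The cameras put the shut fingertips about 9 to 13 mm behind the TCP, but the description says they stand ahead of it. I trusted the cameras, and confirmed the tip heights in the side view. If the description is right instead, the tips were lower than 41 mm but still above the muffin and the cup mouth.

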